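# Lids back on the lozenge tin, outer lid held up for the resident

## Task

The lozenge tin has just been refilled from the tilt-out bin: first push the bin shut until its grey tab drops behind the rim on the housing's roof. Then take the nested lids from the dish together, by the white inner lid's fluted ring, lower them fully home into the tin's mouth before you let go, and lift the blue outer lid off alone, leaving the inner lid seated in the tin with its opening free. Finish while still holding the outer lid level and well clear, at least 6 cm above the inner lid, and leave the tin, the dish and everything else standing where they are.

Things in the scene. Friction and masses are not known exactly. Their poses are not given: they have to be found in the camera images.
- bin_housing: White plastic housing of the tilt-out bin, fixed to the shelf: 120 deep (x) x 140 wide (y) x 145 high (z), open at the front. Origin at the centre of its underside, z up; the front faces its own -x. On its roof a rim 5 high and 4 thick runs along y, 16 behind the front edge (at own x = -44).
- tilt_bin (a joint): Tilt of the bin about a level hinge along the housing's y at its x = -30, z = 12 mm. 0 = shut (firm stop), up to 0.5 rad as its top swings out to the front. Stays where left; about 2 N at the top moves it, some 5 N near the end as the tab climbs the rim. Flat front panel 138 wide, 144 high; shut, its outer face is at housing x = -66, top edge at z = 150. A pull lip stands out 5 mm at z = 62.
- bin_tab (a joint): Sprung grey tab, 44 x 44, on the top edge of the bin's front panel, pointing back over the roof (shut, its top is at z = 156). 0 = down, rises to about 0.2 rad while its ramped nose rides over the rim, and snaps back to 0 when the nose drops behind it, the bin being shut.
- bin_front_top (a point): Middle of the top edge of the bin's front panel, on its outer face; moves with the bin. It is 36 mm in front of and 138 mm above the hinge when shut.
- tin: Green round lozenge tin, loose, 54 diameter, 90 high, open mouth of 48 diameter, wall 3, orange lozenges inside (top of them 67 up); about 0.3 kg. Origin at the centre of its underside, z up.
- dish: Shallow grey ceramic dish, loose, 164 over the rim, 18 high, flat inner floor 136 across and 6 above the shelf. Origin at the centre of its underside.
- inner_lid: White inner lid, 60 g: hollow plug 42 diameter, 14 deep (foot tapered to 34), above it a fluted ring 64 diameter (14 to 26 above the origin), then a collar 32 diameter, 10 high round the opening. Origin at the centre of the plug's underside, z up; stands on the dish floor at first. Home in the tin, the ring lies on the tin's edge, origin 76 above the tin's origin; 3 mm play all round.
- outer_lid: Blue outer lid, about 50 g: a cap 46 diameter and 13 high whose skirt stands loosely round the inner lid's collar, with a round knob 20 diameter whose gripping part is 22 to 33 above the origin (top of all at 33; narrower neck of 15 below). Origin at the centre of the skirt's lower edge, z up; nested, it rests on the collar, its origin 27 above the inner lid's origin.
- monitor: White blood pressure monitor, loose, 100 x 130 x about 65 high; origin under its centre. Bystander.
- pill_bottle: Amber pill bottle with white cap, loose, 42 diameter, 78 high; origin under its centre. Bystander.
- tumbler: Glass tumbler, loose, 72 diameter at the rim, 110 high; origin under its centre. Bystander.
- spoon: Steel spoon, loose, 170 long, lying along its own x; origin under its centre. Bystander.
- pill_organiser: Weekly pill organiser, loose, 36 x 154 (own y) x 23 high; origin under its centre. Bystander.
- glasses_case: Blue glasses case, loose, 160 (own x) x 62 x 36 high; origin under its centre. Bystander.

How it is judged:
By the outcome, as a careful person would: the job done as asked, in the order asked, and still so for the second after the job is handed in, while the arm keeps its last pose, push and grip.
It also fails if it takes over 70 s, if anything falls off the work surface, if the arm or the gripper's body presses on something with over 40 N, if the wrist force passes 120 N, or if a joint passes its speed limit or range.

## Robot

A 6-joint arm with a two-finger parallel gripper is mounted at the origin on the work surface. World frame = base frame: x ahead of the robot, y to its left, z up, the work surface at z = 0. Lengths are in m, angles in rad, forces in N, time in s.
With the tool pointing down it reaches from about 0.3 to 0.85 m from the base axis. Payload 5.4 kg.
Tool frame: the origin (TCP) lies midway between the tips of the shut fingers; the grasp point (between the pads) lies 19 mm behind it; z points along the fingers, y is the direction in which the jaws open and shut (so a half turn about z gives the same grasp; the last joint's range is limited). The gripper opens to 85 mm and grips with 20 to 120 N. Pads are 22 mm wide; open, the fingers measure 114 mm over their backs; the gripper's body (76 mm by 85 mm) begins 54 mm behind the grasp point. The pads swing forward as they close: fully open they stand 13 mm farther back than shut.
Start: joints at [0.956, 0.158, 1.597, -0, 1.386, -0.21], TCP at [0.226, 0.529, 0.231] pointing down, gripper open.
Joint ranges: [-2.91, 2.91], [-0.94, 2.29], [0.18, 2.7], [-1.29, 4.43], [0.17, 2.64], [-3, 3]. Speed limits (rad/s): [2.57, 2.57, 3.14, 3.14, 3.14, 3.14].

## Interface

Orientations are given as a unit quaternion [x, y, z, w].
In Python, from station import * gives the robot as it stands.
- The arm moves only by the shell command python3 -m creep 'ROWS' [OPENING] [FORCE]. ROWS is JSON, a list of rows, each a list of 6 numbers: the shift along the tool's x, y, z normalised to -1 to 1, where 1 is 250 mm, then the turn, a rotation vector about the tool's x, y, z normalised to -1 to 1, where 1 is 120 degrees. In form: [[tx, ty, tz, ax, ay, az], ...]. A call has 1 to 12 rows; each row is the pose to reach, as a shift and turn from the pose measured when the call began, along the tool's axes at that moment; what a row does not reach only later rows make up. A row lasts 1/10 s, in which the tool goes at most 50 mm and 8.59 degrees, less where a joint would pass 70% of its speed; a pose out of reach is approached as far as the arm can. A call with a number of a shift or a turn outside -1 to 1 is refused whole. A call with a gripper value outside its range is refused whole. OPENING is the closure, from -1 (fully open) to 1 (shut), set as the call begins (- or left out, the last holds). The fingers move at their own pace and stop on an object; FORCE is the grip in N (left out, the last holds). Time passes only in rows, so rows that repeat a pose let the fingers close. It gives the time, the measured TCP pose, the force and the opening at its end, in the units of the state.
- read_state(): the state, without advancing time (a new reading comes with each control period).
- capture(name): name is "scene" or "top" or "wrist"; returns a dict with "image" (420x560x3 uint8, red, green, blue), "fx", "fy", "cx", "cy" (pixels), "pose" (4x4, takes a point from camera to world coordinates). Camera axes: x right, y down, z forward; pixel columns grow to the right and rows downward; lengths in m; the calibration is good to about 2 mm. A picture is of the moment at which its call begins. There is no depth.
- finish_job(): hands the job in, once; it reports no verdict.
The state is a dict: "clock": time; "joint_pos": joint angles; "joint_velocities": joint speeds; "effort": joint torques, N m; "eef_pos": TCP position; "orientation": TCP orientation; "wrist_force": force on the tool from outside, world axes, zero at the start; "ft_torque": the same for the moment, N m; "gripper_width": finger opening in m.
Only numpy, scipy, OpenCV 4.12 (cv2) and the standard library are available. Lean on these libraries where they do the work, as an engineer would, in place of code of your own. Each camera call takes 0.05 s, during which the arm holds its last target. There are 200 camera calls.

## Working session

There is one attempt and no reset: what is moved stays moved. The work goes in short steps, Python scripts to look and compute and a shell command to move; the robot and the scene stay as the last step left them, time stands still between calls to the robot, and variables do not carry over. Pictures are saved under pics/ and viewed, on a budget of 10 in all, crops included, one or two more only if the job needs it, and the job is handed in when it is done.

```bash
mkdir -p pics; ls
python3 - <<'E'
from station import *
import cv2,numpy as np
for n in ("scene","top"):
    c=capture(n); cv2.imwrite(f"pics/{n}0.png",c["image"][:,:,::-1]); print(n,c["fx"],c["fy"],c["cx"],c["cy"],np.round(c["pose"],4).tolist())
s=read_state(); print(s)
E
```

```text
pics
scene 393.5935338612863 393.5935338612863 279.23545291957424 202.36020670893748 [[-0.3662, 0.5264, -0.7673, 1.2193], [0.9302, 0.1862, -0.3162, 0.2551], [-0.0236, -0.8296, -0.5579, 0.6237], [0.0, 0.0, 0.0, 1.0]]
top 492.4586908476444 492.4586908476444 274.10885048095463 205.69882646809077 [[0.0057, -0.9906, 0.1367, 0.3602], [-1.0, -0.0062, -0.0028, 0.0104], [0.0037, -0.1367, -0.9906, 1.4637], [0.0, 0.0, 0.0, 1.0]]
{'clock': 0.1, 'joint_pos': array([ 9.55869578e-01,  1.59015122e-01,  1.59813481e+00, -2.26510077e-05,
        1.38619998e+00, -2.10113505e-01]), 'joint_velocities': array([-0.0008603 , -0.00091753, -0.00374481,  0.0015885 , -0.00124354,
       -0.00011235]), 'effort': array([-7.24052315e-04, -3.96993041e+01, -3.32337141e+01, -2.15981468e-04,
        4.24661790e-03,  1.54418609e-05]), 'eef_pos': array([0.22616733, 0.52804805, 0.23038474]), 'orientation': array([ 2.01025279e-01,  9.79585660e-01, -8.09382958e-04, -3.42060295e-04]), 'wrist_force': array([-0.64002932, -0.68286286,  0.07225652]), 'ft_torque': array([-0.05760076, -0.00559987,  0.00969561]), 'gripper_width': 0.08540597425314146}
```

View pics/scene0.png

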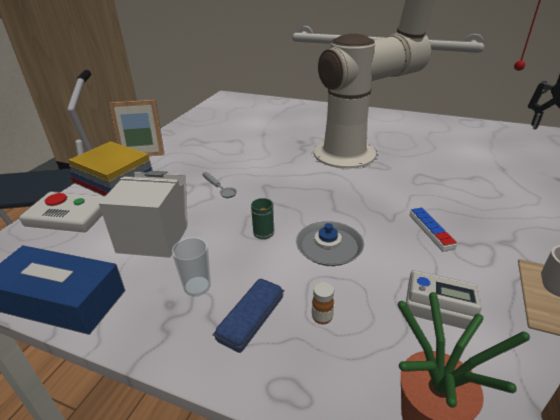

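View pics/top0.png

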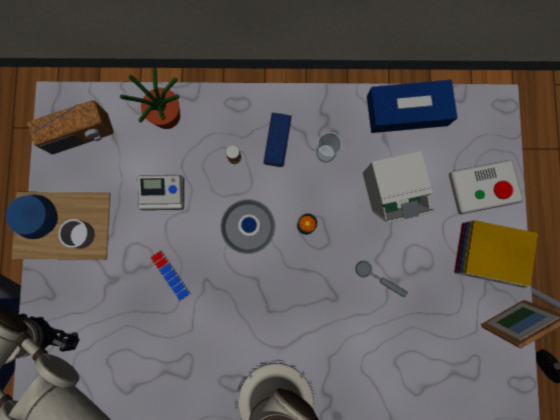

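The scene view shows the housing at (148,212), tin (262,218), dish with nested lids (329,240), tumbler (193,267), case (250,313) and bottle (323,303). In the top view: housing roof (400,180) with its front and open bin facing the robot, tab at (410,208), tin (307,223), lids (249,226), dish (248,226), spoon (380,278).

```bash
cat > h.py <<'E'
import cv2,numpy as np
from station import *
def ray(c,u,v):
    d=c["pose"][:3,:3]@np.array([(u-c["cx"])/c["fx"],(v-c["cy"])/c["fy"],1]); return c["pose"][:3,3],d
def plane(c,u,v,z):
    o,d=ray(c,u,v); return o+d*(z-o[2])/d[2]
def proj(c,p):
    q=c["pose"][:3,:3].T@(np.asarray(p)-c["pose"][:3,3]); return c["fx"]*q[0]/q[2]+c["cx"],c["fy"]*q[1]/q[2]+c["cy"]
def tool():
    from scipy.spatial.transform import Rotation as R
    s=read_state(); return s,s["eef_pos"],R.from_quat(s["orientation"]).as_matrix()
def blobs(m,amin=30):
    n,l,st,ce=cv2.connectedComponentsWithStats(m.astype(np.uint8))
    return [(st[i].tolist(),ce[i].round(1).tolist()) for i in range(1,n) if st[i][4]>=amin]
E
python3 - <<'E'
from h import *
c=capture("top"); im=c["image"]
hsv=cv2.cvtColor(im,cv2.COLOR_RGB2HSV)
H,S,V=[hsv[:,:,i].astype(int) for i in range(3)]
roi=np.zeros(H.shape,bool); roi[195:255,215:330]=1
org=(H<22)&(S>150)&(V>120)&roi
grn=(H>40)&(H<90)&(S>70)&roi
blu=(H>100)&(H<130)&(S>90)&roi
wht=(V>170)&(S<60)&roi
for n,m in (("org",org),("grn",grn),("blu",blu),("tin",grn|org)): print(n,blobs(m))
g=cv2.cvtColor(im,cv2.COLOR_RGB2GRAY)
a=cv2.resize(im[140:230,355:445],None,fx=6,fy=6,interpolation=cv2.INTER_CUBIC)
b=cv2.resize(im[190:262,210:330],None,fx=6,fy=6,interpolation=cv2.INTER_CUBIC)
c2=capture("scene")["image"]; d=cv2.resize(c2[160:262,95:200],None,fx=5.2,fy=5.2,interpolation=cv2.INTER_CUBIC)
cv2.imwrite("pics/a.png",a[:,:,::-1]);cv2.imwrite("pics/b.png",b[:,:,::-1]);cv2.imwrite("pics/d.png",d[:,:,::-1])
E
```

```text
org [([300, 216, 15, 15, 146], [307.0, 223.1])]
grn []
blu [([242, 217, 14, 16, 174], [248.5, 224.5])]
tin [([298, 216, 17, 18, 172], [306.3, 224.2])]
```

View pics/a.png

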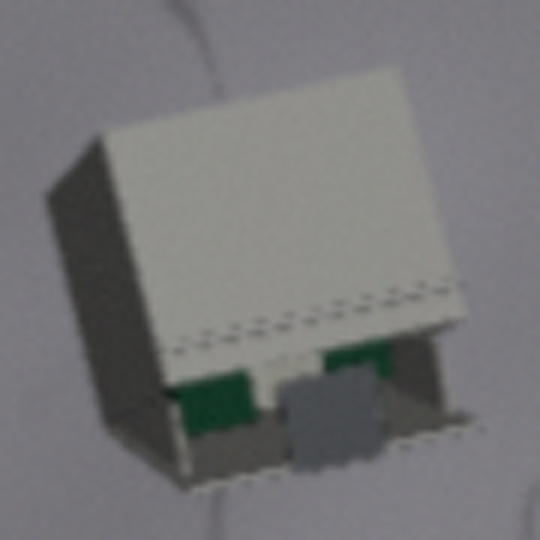

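View pics/b.png

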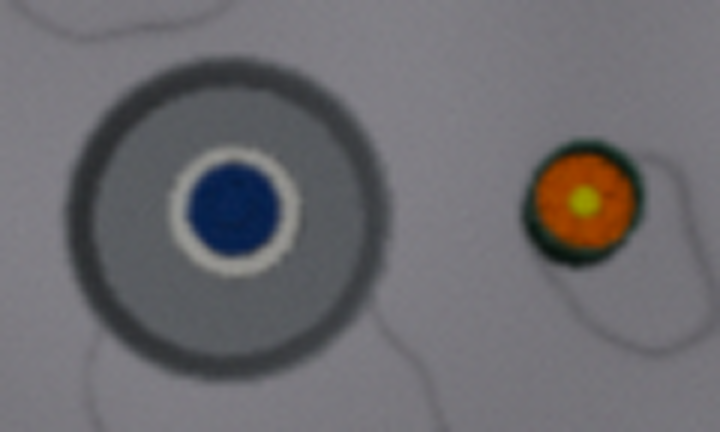

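The crops show the housing roof corners at crop px (103,133), (400,67), (467,318), (165,388), the bin's front top edge from (187,490) to (478,425), the lid ring centre at (234,211), and the tin rim centre at (586,197).

Run:
```python
from h import *
c=capture("top")
A=lambda x,y,z:plane(c,355+(x+.5)/6-.5,140+(y+.5)/6-.5,z)
B=lambda x,y,z:plane(c,210+(x+.5)/6-.5,190+(y+.5)/6-.5,z)
P=np.array([A(*p,.145) for p in ((103,133),(400,67),(467,318),(165,388))]); print("roof",P.round(4).tolist())
ctr=P.mean(0); fx=-( (P[0]+P[1])-(P[2]+P[3]))/2; fy=(P[1]+P[2]-P[0]-P[3])/2   # fwd dir(-x own), -y own
print("c",ctr,np.linalg.norm(fx),np.linalg.norm(fy), np.degrees(np.arctan2(-fx[1],-fx[0])),np.degrees(np.arctan2(-fy[1],-fy[0]))-90)
for z in (.13,.14): print("edge",z,A(187,490,z).round(4),A(478,425,z).round(4))
yaw=(np.arctan2(-fx[1],-fx[0])+np.arctan2(-fy[1],-fy[0])-np.pi/2)/2; X=np.array([np.cos(yaw),np.sin(yaw)])
h=ctr[:2]-.03*X; print("hinge",h)
e=(A(187,490,.14)+A(478,425,.14))/2; print("edge own x rel hinge",(e[:2]-h)@X, (e[:2]-h)@[-X[1],X[0]])
for th in (0,.1,.2,.3,.4,.5):
    print(th,-.036*np.cos(th)-.138*np.sin(th), .012+.138*np.cos(th)-.036*np.sin(th))
print("lid",B(234,211,.032),"blue",B(234,209,.05),"dish",B(228.5,219,.018),"tin",B(586,197,.09))
s,p,R=tool(); print(p,R.round(3).tolist())
```

```text
roof [[0.6653, -0.2601, 0.145], [0.6971, -0.3969, 0.145], [0.5808, -0.4232, 0.145], [0.5479, -0.2856, 0.145]]
c [ 0.62281205 -0.34146537  0.145     ] 0.11969267228193393 0.14096699488605502 12.483754482191854 13.259744235933951
edge 0.13 [ 0.5034 -0.2978  0.13  ] [ 0.5339 -0.4313  0.13  ]
edge 0.14 [ 0.5023 -0.2955  0.14  ] [ 0.5326 -0.428   0.14  ]
hinge [ 0.59356592 -0.34814846]
edge own x rel hinge -0.07721014705929748 0.0037057729174340033
0 -0.036 0.15000000000000002
0.1 -0.049597161447271214 0.1457165718090818
0.2 -0.06269876445200315 0.14009709183346916
0.3 -0.07517390212778667 0.1331977080595254
0.4 -0.08689792702269764 0.12508735684928673
0.5 -0.09775369655543344 0.11584707415112014
lid [0.50116168 0.08045395 0.032     ] blue [0.5003544  0.07958539 0.05      ] dish [0.49857936 0.08378856 0.018     ] tin [ 0.50302308 -0.08673632  0.09      ]
[0.22629552 0.52828471 0.23084043] [[-0.919, 0.394, -0.0], [0.394, 0.919, -0.001], [0.0, -0.001, -1.0]]
```

View pics/d.png

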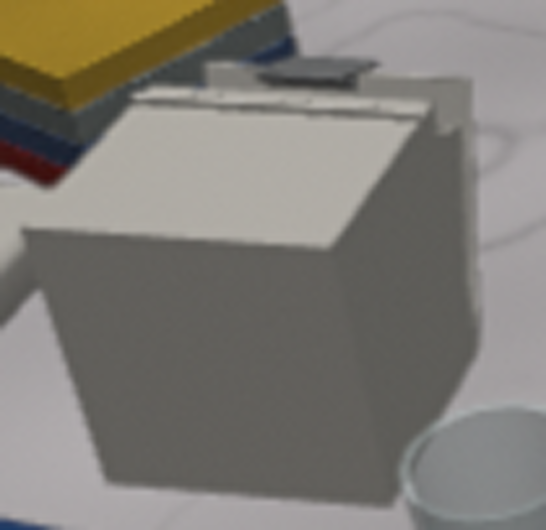

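The scene crop confirms the bin standing open about 0.3 rad, with the tab clear in front of the rim. I'll go to a standoff in front of it with the gripper shut, turning the tool so its y lies along the housing's y.

```bash
cat > go.py <<'E'
import sys
from h import *
# target x y z yaw(of tool y, deg) -> shift/turn numbers
from scipy.spatial.transform import Rotation as Ro
s,p,R=tool(); x,y,z,w=map(float,sys.argv[1:5]); w=np.radians(w)
yy=np.array([np.cos(w),np.sin(w),0]); zz=np.array([0,0,-1.]); T=np.c_[np.cross(yy,zz),yy,zz]
print("shift",(R.T@(np.array([x,y,z])-p)/.25).round(3),"turn",(np.degrees(Ro.from_matrix(R.T@T).as_rotvec())/120).round(3),"j",s["joint_pos"].round(2),"f",s["wrist_force"].round(1),"w",round(s["gripper_width"],4),"p",p.round(4),"t",s["clock"])
E
python3 -m creep '[[-0.84,-0.945,0,0,0,0.6],[-0.84,-0.945,0,0,0,0.6],[-0.84,-0.945,0,0,0,0.6],[-0.84,-0.945,0,0,0,0.6],[-0.84,-0.945,0,0,0,0.6],[-0.84,-0.945,0,0,0,0.6],[-0.84,-0.945,0,0,0,0.6],[-0.84,-0.945,0,0,0,0.6],[-0.84,-0.945,0,0,0,0.6],[-0.84,-0.945,0,0,0,0.6]]' 1 40; python3 go.py 0.40 -0.02 0.23 -77.1
```

```text
clock: 1.25
eef_pos: [0.3263, 0.2282, 0.231]
orientation: [0.739, 0.674, -0.0, 0.0]
wrist_force: [-0.2, 0.5, 0.1]
gripper_width: -0.0003
shift [-0.962  0.384  0.005] turn [0.    0.    0.599] j [ 0.3  -0.33  2.06 -0.    1.42  0.4 ] f [-0.2  0.5  0.1] w -0.0003 p [0.3263 0.2282 0.231 ] t 1.25
```

```bash
python3 -m creep '[[-0.96,0.38,0,0,0,0.6],[-0.96,0.38,0,0,0,0.6],[-0.96,0.38,0,0,0,0.6],[-0.96,0.38,0,0,0,0.6],[-0.96,0.38,0,0,0,0.6],[-0.96,0.38,0,0,0,0.6],[-0.96,0.38,0,0,0,0.6],[-0.96,0.38,0,0,0,0.6],[-0.96,0.38,0,0,0,0.6],[-0.96,0.38,0,0,0,0.6]]' ; python3 go.py 0.43 -0.25 0.20 -77.1;python3 go.py 0.468 -0.374 0.11 -77.1
```

```text
clock: 2.25
eef_pos: [0.399, -0.0194, 0.2311]
orientation: [0.994, 0.112, -0.0, 0.0]
wrist_force: [-0.3, 0.2, 0.3]
gripper_width: -0.0001
shift [-0.084  0.927  0.125] turn [ 0.  0. -0.] j [-0.35 -0.33  2.05 -0.    1.42  0.99] f [-0.3  0.2  0.3] w -0.0001 p [ 0.399  -0.0194  0.2311] t 2.25
shift [-0.046  1.444  0.485] turn [ 0.  0. -0.] j [-0.35 -0.33  2.05 -0.    1.42  0.99] f [-0.3  0.2  0.3] w -0.0001 p [ 0.399  -0.0194  0.2311] t 2.25
```

```bash
python3 -m creep '[[-0.08,0.93,0.1,0,0,0],[-0.08,0.93,0.1,0,0,0],[-0.08,0.93,0.1,0,0,0],[-0.08,0.93,0.1,0,0,0],[-0.08,0.93,0.1,0,0,0],[-0.08,0.93,0.1,0,0,0]]' ;python3 go.py 0.468 -0.374 0.11 -77.1
```

```text
clock: 2.85
eef_pos: [0.4311, -0.2539, 0.2055]
orientation: [0.994, 0.111, -0.001, 0.0]
wrist_force: [-0.7, 0.1, -0.2]
gripper_width: -0.0001
shift [0.038 0.501 0.382] turn [ 0.     0.001 -0.001] j [-0.77 -0.02  1.83 -0.    1.32  0.57] f [-0.7  0.1 -0.2] w -0.0001 p [ 0.4311 -0.2539  0.2055] t 2.85
```

```bash
python3 -m creep '[[0.02,0.5,0.1,0,0,0],[0.02,0.5,0.1,0,0,0],[0.02,0.5,0.1,0,0,0],[0.03,0.5,0.38,0,0,0],[0.03,0.5,0.38,0,0,0],[0.03,0.5,0.38,0,0,0]]' ;python3 go.py 0.548 -0.3585 0.11 -77.1
python3 - <<'E'
from h import *
c=capture("top"); cv2.imwrite("pics/e.png",cv2.resize(c["image"][130:260,340:460],None,fx=4,fy=4,interpolation=cv2.INTER_CUBIC)[:,:,::-1])
E
```

```text
clock: 3.45
eef_pos: [0.4642, -0.371, 0.1063]
orientation: [0.994, 0.113, -0.003, -0.003]
wrist_force: [-0.4, 0.2, -0.1]
gripper_width: 0.0002
shift [ 0.338  0.026 -0.017] turn [-0.003  0.003  0.   ] j [-0.88  0.34  1.64 -0.    1.17  0.47] f [-0.4  0.2 -0.1] w 0.0002 p [ 0.4642 -0.371   0.1063] t 3.45
```

View pics/e.png

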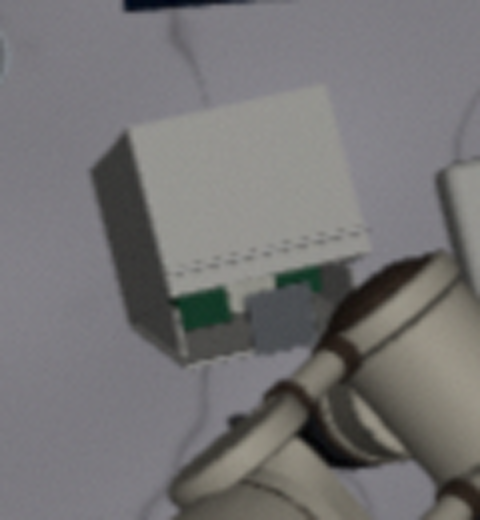

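The view shows the gripper in front of the bin and nothing touched yet. Push in.

```bash
python3 -m creep '[[0.1,0,-0.03,0,0,0],[0.16,0,-0.03,0,0,0],[0.19,0,-0.03,0,0,0],[0.21,0,-0.03,0,0,0],[0.23,0,-0.03,0,0,0],[0.25,0,-0.03,0,0,0],[0.27,0,-0.03,0,0,0],[0.28,0,-0.03,0,0,0]]'; python3 go.py 0.548 -0.3585 0.11 -77.1
```

```text
clock: 4.3
eef_pos: [0.5334, -0.3569, 0.1165]
orientation: [0.994, 0.113, -0.002, -0.001]
wrist_force: [-5.6, -0.9, 4.2]
gripper_width: 0.0
shift [0.056 0.019 0.026] turn [-0.001  0.002  0.   ] j [-0.78  0.43  1.49 -0.    1.22  0.57] f [-5.6 -0.9  4.2] w 0.0 p [ 0.5334 -0.3569  0.1165] t 4.3
```

```bash
python3 -m creep '[[0.01,0,0,0,0,0],[0.02,0,0,0,0,0],[0.03,0,0,0,0,0],[0.036,0,0,0,0,0],[0.036,0,0,0,0,0]]'
python3 - <<'E'
from h import *
c=capture("scene"); cv2.imwrite("pics/f.png",cv2.resize(c["image"][140:240,90:230],None,fx=5,fy=5,interpolation=cv2.INTER_CUBIC)[:,:,::-1])
E
```

```text
clock: 4.8
eef_pos: [0.5425, -0.3547, 0.1162]
orientation: [0.994, 0.113, -0.002, -0.001]
wrist_force: [-1.4, 0.1, -0.2]
gripper_width: -0.0002
```

View pics/f.png

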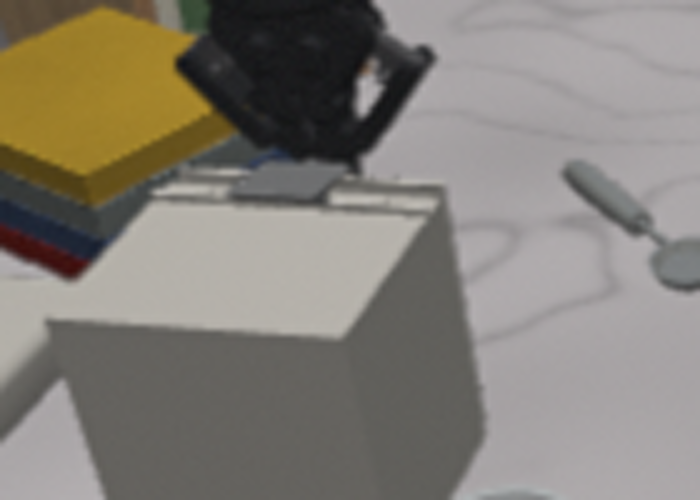

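The picture shows the bin nearly shut with the tab over the rim. The force has dropped, so I'll feel for the firm stop.

```bash
python3 -m creep '[[0.006,0,0,0,0,0],[0.012,0,0,0,0,0],[0.012,0,0,0,0,0]]';  python3 -m creep '[[0.006,0,0,0,0,0],[0.01,0,0,0,0,0]]'
```

```text
clock: 5.15
eef_pos: [0.546, -0.354, 0.1168]
orientation: [0.994, 0.113, -0.002, -0.001]
wrist_force: [-1.5, 0.4, 4.5]
gripper_width: -0.0002
clock: 5.35
eef_pos: [0.5473, -0.3538, 0.1172]
orientation: [0.994, 0.113, -0.003, -0.001]
wrist_force: [-10.0, 0.1, 8.9]
gripper_width: -0.0001
```

```bash
python3 -m creep '[[0.008,0,0,0,0,0],[0.008,0,0,0,0,0]]';  python3 -m creep '[[0.008,0,0,0,0,0],[0.008,0,0,0,0,0]]'
```

```text
clock: 5.55
eef_pos: [0.5471, -0.3537, 0.1172]
orientation: [0.994, 0.113, -0.006, -0.002]
wrist_force: [-10.6, 0.7, 8.4]
gripper_width: 0.0002
clock: 5.75
eef_pos: [0.547, -0.3537, 0.1173]
orientation: [0.994, 0.113, -0.008, -0.002]
wrist_force: [-10.9, -0.6, 7.4]
gripper_width: 0.0001
```

It's stopped. Back off and check the latch.

```bash
python3 -m creep '[[-0.08,0,0,0,0,0],[-0.2,0,0,0,0,0],[-0.3,0,-0.2,0,0,0],[-0.3,-0.2,-0.4,0,0,0],[-0.3,-0.4,-0.5,0,0,0],[-0.3,-0.6,-0.5,0,0,0],[-0.3,-0.8,-0.5,0,0,0],[-0.3,-0.8,-0.5,0,0,0]]'; python3 go.py 0.499 0.080 0.16 -77.1
python3 - <<'E'
from h import *
c=capture("scene"); a=cv2.resize(c["image"][150:240,95:205],None,fx=4,fy=4,interpolation=cv2.INTER_CUBIC)
c=capture("top"); b=cv2.resize(c["image"][140:230,355:445],None,fx=4,fy=4,interpolation=cv2.INTER_CUBIC)
cv2.imwrite("pics/g.png",np.hstack([a,b])[:,:,::-1])
E
```

```text
clock: 6.55
eef_pos: [0.4306, -0.1728, 0.2448]
orientation: [0.993, 0.114, -0.008, -0.002]
wrist_force: [0.1, -0.0, -0.4]
gripper_width: -0.0001
shift [ 0.5   -0.921  0.337] turn [-0.003  0.007  0.001] j [-0.64 -0.13  1.87 -0.01  1.42  0.71] f [ 0.1 -0.  -0.4] w -0.0001 p [ 0.4306 -0.1728  0.2448] t 6.55
```

View pics/g.png

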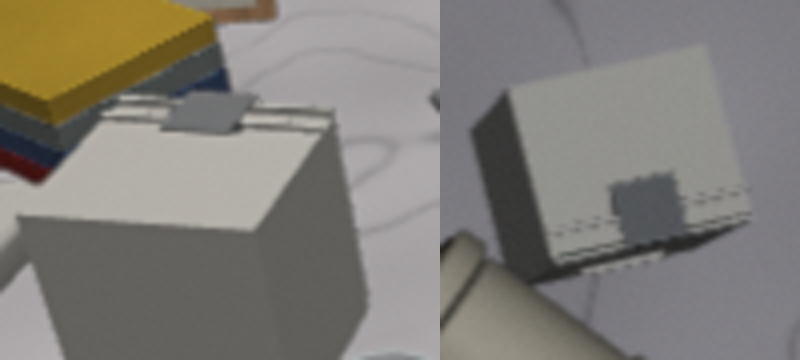

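The tab lies across the rim and the bin looks shut. I'll check numerically where the tab ends and the panel edge project if shut.

Run:
```python
from h import *
c=capture("top"); yaw=np.radians(12.87);X=np.array([np.cos(yaw),np.sin(yaw),0]);Y=np.array([-X[1],X[0],0]);C=np.array([.6228,-.3415,0])
f=lambda u,v:(440+(u-355+.5)*4-.5,(v-140+.5)*4-.5)
for n,x,y,z in (("top edge L",-.066,.069,.15),("top edge R",-.066,-.069,.15),("tab front L",-.066,.022,.156),("tab front R",-.066,-.022,.156),("tab back L",-.022,.022,.156),("tab back R",-.022,-.022,.156)):
    print(n,np.round(f(*proj(c,C+x*X+y*Y+[0,0,z]))))
cs=capture("scene")
g=lambda u,v:((u-95+.5)*4-.5,(v-150+.5)*4-.5)
for z in (.156,.165): print([np.round(g(*proj(cs,C-.022*X+y*Y+[0,0,z]))).tolist() for y in (.022,-.022)],[np.round(g(*proj(cs,C-.06*X+y*Y+[0,0,.145]))).tolist() for y in (.07,-.07)])
```

```text
top edge L [557. 265.]
top edge R [754. 221.]
tab front L [626. 248.]
tab front R [690. 234.]
tab back L [610. 185.]
tab back R [673. 171.]
[[226.0, 129.0], [155.0, 125.0]] [[330.0, 117.0], [114.0, 104.0]]
[[222.0, 116.0], [152.0, 112.0]] [[330.0, 117.0], [114.0, 104.0]]
```

Projected positions match within a pixel or two: the bin is shut and the tab is down. Now to the lids.

```bash
python3 -m creep '[[0.1,-0.2,0,0,0.007,0],[0.2,-0.4,0,0,0.007,0],[0.3,-0.6,0,0,0.007,0],[0.4,-0.8,0,0,0.007,0],[0.5,-0.92,0.1,0,0.007,0],[0.5,-0.92,0.3,0,0.007,0],[0.5,-0.92,0.3,0,0.007,0],[0.5,-0.92,0.3,0,0.007,0]]' -1 40; python3 go.py 0.5008 0.080 0.16 -77.1
python3 - <<'E'
from h import *
c=capture("wrist"); cv2.imwrite("pics/w1.png",c["image"][:,:,::-1]); print(c["pose"].round(3).tolist(),c["fx"])
for z,p in ((.032,(.5008,.080)),(.066,(.5008,.080))): print(proj(c,[*p,z]))
E
```

```text
clock: 7.55
eef_pos: [0.4991, 0.0759, 0.1666]
orientation: [0.994, 0.113, -0.003, -0.003]
wrist_force: [-0.3, -0.3, 0.2]
gripper_width: 0.0855
shift [ 0.011 -0.014  0.026] turn [-0.003  0.003  0.001] j [-0.09  0.04  1.86  0.    1.25  1.25] f [-0.3 -0.3  0.2] w 0.0855 p [0.4991 0.0759 0.1666] t 7.55
[[0.225, -0.931, -0.287, 0.572], [-0.974, -0.217, -0.06, 0.091], [-0.007, 0.293, -0.956, 0.309], [0.0, 0.0, 0.0, 1.0]] 318.5569208961131
(np.float64(278.01866814670893), np.float64(197.13863914180882))
(np.float64(277.26906862980985), np.float64(207.90052423162396))
```

View pics/w1.png

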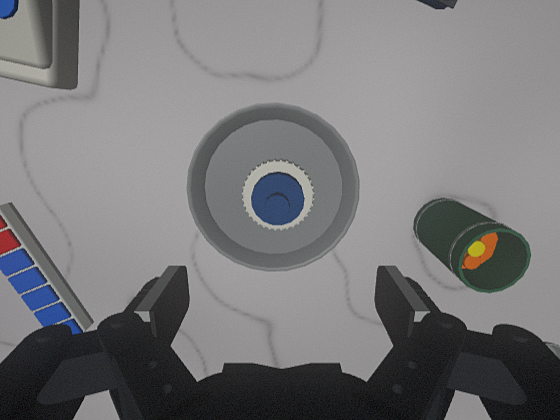

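The wrist view shows the ring centred at about (278,195), the knob at (278,205) and the tin mouth at (495,257). I'll fit these properly.

```bash
cat > fit.py <<'E'
from h import *
def ell(m,z,c):
    cs,_=cv2.findContours(m.astype(np.uint8),cv2.RETR_EXTERNAL,cv2.CHAIN_APPROX_NONE)
    k=cv2.convexHull(max(cs,key=cv2.contourArea)); P=np.array([plane(c,*q[0],z)[:2] for q in k]).astype(np.float32)
    (x,y),r=cv2.minEnclosingCircle(P); e=cv2.fitEllipse(P); print("z",z,"circle",round(x,4),round(y,4),round(r,4),"ell",np.round(e[0],4),np.round(e[1],4),"px",k[:,0].min(0),k[:,0].max(0))
E
python3 - <<'E'
from fit import *
c=capture("wrist"); hsv=cv2.cvtColor(c["image"],cv2.COLOR_RGB2HSV).astype(int);H,S,V=hsv[:,:,0],hsv[:,:,1],hsv[:,:,2]
roi=np.zeros(H.shape,bool);roi[150:245,230:330]=1
ell(((V>165)|((S>100)&(H>100)))&roi,.032,c); ell((S>100)&(H>100)&(H<130)&roi,.046,c)
print(np.unique(V[150:245:8,230:330:8]))
c=capture("top"); hsv=cv2.cvtColor(c["image"],cv2.COLOR_RGB2HSV).astype(int);H,S,V=hsv[:,:,0],hsv[:,:,1],hsv[:,:,2]
roi=np.zeros(H.shape,bool);roi[208:240,290:325]=1
m=((S>70)|(V<70))&roi; print(blobs(m)); ell(m,.09,c)
E
```

```text
z 0.032 circle 0.502 0.0808 0.0323 ell [0.502  0.0807] [0.0632 0.0639] px [242 162] [311 230]
z 0.046 circle 0.5026 0.0812 0.0231 ell [0.5024 0.0808] [0.0445 0.0455] px [251 174] [302 225]
[ 58  80  83  89  98  99 102 103 104 105 106 107 108 109 110 111 112 113
 116 117 118 119 120 121 122 123 124 125 126 131 133 137 139 141 150 169
 171 173 174 176 177 178 179 180 181 183]
[([297, 214, 20, 21, 320], [306.6, 223.7])]
z 0.09 circle 0.4986 -0.0861 0.0301 ell [ 0.4996 -0.0851] [0.0522 0.0603] px [297 214] [316 234]
```

```bash
python3 go.py 0.502 0.0808 0.009 -77.1
```

```text
shift [ 0.005 -0.02   0.647] turn [-0.002 -0.001  0.   ] j [-0.09  0.04  1.85  0.    1.25  1.25] f [ 0.4  0.2 -0.1] w 0.0854 p [0.5016 0.0751 0.1708] t 7.7
```

```bash
python3 -m creep '[[0.005,-0.02,0.1,0,0,0],[0.005,-0.02,0.25,0,0,0],[0.005,-0.02,0.4,0,0,0],[0.005,-0.02,0.52,0,0,0],[0.005,-0.02,0.58,0,0,0],[0.005,-0.02,0.6,0,0,0],[0.005,-0.02,0.6,0,0,0]]'; python3 go.py 0.502 0.0808 0.009 -77.1
```

```text
clock: 8.4
eef_pos: [0.5031, 0.08, 0.0219]
orientation: [0.994, 0.112, 0.002, -0.002]
wrist_force: [-0.1, 0.9, -0.0]
gripper_width: 0.0852
shift [-0.004 -0.004  0.052] turn [-0.002 -0.002 -0.001] j [-0.08  0.27  1.93  0.01  0.94  1.26] f [-0.1  0.9 -0. ] w 0.0852 p [0.5031 0.08   0.0219] t 8.4
```

```bash
python3 -m creep '[[-0.004,-0.003,0.03,-0.002,-0.002,0],[-0.004,-0.003,0.05,-0.002,-0.002,0],[-0.004,-0.003,0.05,-0.002,-0.002,0]]' ; python3 -m creep '[[0,0,0,0,0,0],[0,0,0,0,0,0],[0,0,0,0,0,0],[0,0,0,0,0,0],[0,0,0,0,0,0],[0,0,0,0,0,0]]' 1 40
```

```text
clock: 8.7
eef_pos: [0.502, 0.0806, 0.0094]
orientation: [0.994, 0.112, -0.0, 0.0]
wrist_force: [0.6, -0.2, -0.1]
gripper_width: 0.0852
clock: 9.3
eef_pos: [0.5026, 0.0806, 0.0101]
orientation: [0.994, 0.112, 0.0, 0.001]
wrist_force: [-0.8, 0.4, 5.7]
gripper_width: 0.0626
```

Gripped (62.6 mm). Lift smoothly and look.

```bash
python3 -m creep '[[0,0,-0.03,0,0,0],[0,0,-0.08,0,0,0],[0,0,-0.15,0,0,0],[0,0,-0.25,0,0,0],[0,0,-0.36,0,0,0],[0,0,-0.47,0,0,0],[0,0,-0.55,0,0,0],[0,0,-0.6,0,0,0],[0,0,-0.62,0,0,0],[0,0,-0.62,0,0,0]]' ; python3 go.py 0.502 -0.086 0.165 -77.1;  python3 - <<'E'
from fit import *
c=capture("wrist"); cv2.imwrite("pics/w2.png",c["image"][:,:,::-1])
c=capture("top"); hsv=cv2.cvtColor(c["image"],cv2.COLOR_RGB2HSV).astype(int);H,S,V=hsv[:,:,0],hsv[:,:,1],hsv[:,:,2]
E
```

```text
clock: 10.3
eef_pos: [0.5025, 0.0807, 0.1654]
orientation: [0.994, 0.112, 0.001, 0.001]
wrist_force: [-0.7, -0.5, -1.3]
gripper_width: 0.0623
shift [-0.15   0.65   0.002] turn [ 0.001 -0.001 -0.   ] j [-0.08  0.05  1.85 -0.    1.24  1.27] f [-0.7 -0.5 -1.3] w 0.0623 p [0.5025 0.0807 0.1654] t 10.3
```

View pics/w2.png

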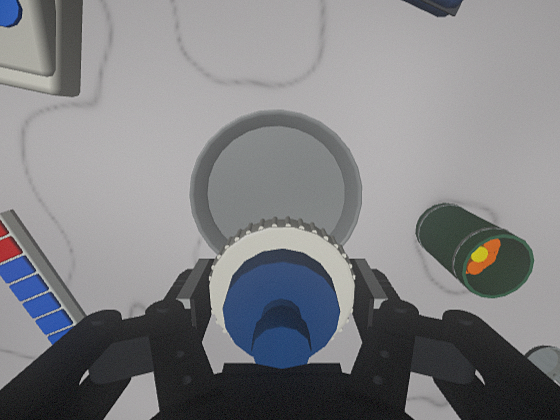

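Both lids are held level, and the dish is empty and in place. I'll move behind the tin so the wrist camera looks straight down its mouth.

```bash
python3 go.py 0.41 -0.105 0.2 -77.1
```

```text
shift [-0.523  0.643 -0.143] turn [ 0.     0.001 -0.   ] j [-0.08  0.05  1.85 -0.    1.24  1.27] f [-0.3 -0.5 -0.8] w 0.0622 p [0.5016 0.0808 0.1639] t 10.4
```

```bash
python3 -m creep '[[-0.03,0.04,-0.02,0,0,0],[-0.1,0.13,-0.05,0,0,0],[-0.2,0.24,-0.09,0,0,0],[-0.3,0.36,-0.13,0,0,0],[-0.4,0.48,-0.14,0,0,0],[-0.48,0.58,-0.14,0,0,0],[-0.51,0.63,-0.14,0,0,0],[-0.52,0.64,-0.14,0,0,0],[-0.52,0.64,-0.14,0,0,0],[-0.52,0.64,-0.14,0,0,0]]'
python3 - <<'E'
from fit import *
c=capture("wrist"); im=c["image"]
u,v=proj(c,[.502,-.0865,.09]); print(u,v,c["pose"][:3,3]); u,v=int(u),int(v)
hsv=cv2.cvtColor(im,cv2.COLOR_RGB2HSV).astype(int);H,S,V=hsv[:,:,0],hsv[:,:,1],hsv[:,:,2]
roi=np.zeros(H.shape,bool);y0,x0=max(v-80,0),max(u-80,0);roi[y0:v+80,x0:u+80]=1
m=(S>90)&roi; ell(m,.09,c)
cv2.imwrite("pics/w3.png",cv2.resize(im[y0:v+80,x0:u+80],None,fx=3.5,fy=3.5,interpolation=cv2.INTER_CUBIC)[:,:,::-1]); print(x0,y0)
E
```

```text
clock: 11.4
eef_pos: [0.4104, -0.1035, 0.1989]
orientation: [0.994, 0.112, -0.001, 0.0]
wrist_force: [0.1, 0.3, -1.9]
gripper_width: 0.0624
286.1857643198371 87.69643079007919 [ 0.48258616 -0.08759156  0.34142895]
z 0.09 circle 0.5013 -0.087 0.0211 ell [ 0.5013 -0.0871] [0.0412 0.0418] px [259  58] [314 118]
206 7
```

View pics/w3.png

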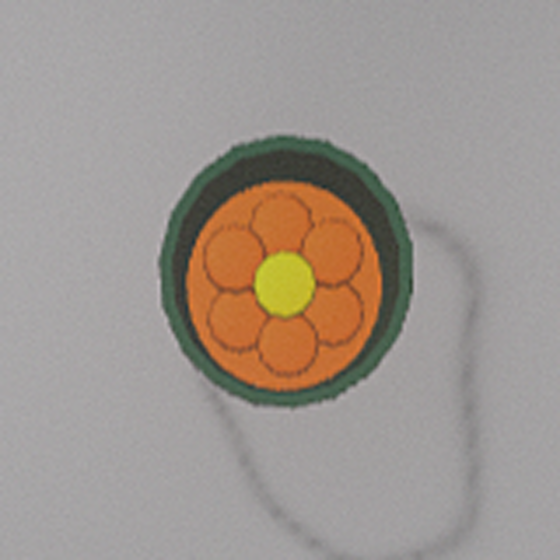

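The tin mouth shows as a clean green ring centred at crop (286,271). Fit its outer edge, and also the held ring's offset.

```bash
python3 - <<'E'
from fit import *
c=capture("wrist"); im=c["image"]
hsv=cv2.cvtColor(im,cv2.COLOR_RGB2HSV).astype(int);H,S,V=hsv[:,:,0],hsv[:,:,1],hsv[:,:,2]
roi=np.zeros(H.shape,bool);roi[35:135,235:335]=1
m=((S>45)|(V<80))&roi; ell(m,.09,c)
# held white ring: visible portion (front arc + sides)
w=(V>160)&(S<50); w[:215]=0; w[:, :195]=0; w[:,370:]=0
s,p,R=tool()
for z in (.016,.019,.022):
    # ring top height above TCP
    zz=p[2]+z
    cs,_=cv2.findContours(w.astype(np.uint8),cv2.RETR_EXTERNAL,cv2.CHAIN_APPROX_NONE)
    k=max(cs,key=cv2.contourArea)[:,0]; k=k[k[:,1]<270]
    P=np.array([plane(c,*q,zz)[:2] for q in k])
    A=np.c_[2*P,np.ones(len(P))]; s_=np.linalg.lstsq(A,(P**2).sum(1),rcond=None)[0]; r=np.sqrt(s_[2]+s_[:2]@s_[:2])
    print(z,"ring centre-TCP",(s_[:2]-p[:2]).round(4),r.round(4),len(k),k.min(0),k.max(0))
print(p)
E
python3 go.py 0.5015 -0.087 0.165 -77.1
```

```text
z 0.09 circle 0.5038 -0.087 0.0266 ell [ 0.5039 -0.0871] [0.0524 0.0529] px [252  46] [323 122]
0.016 ring centre-TCP [0.0061 0.0004] 0.0232 323 [212 224] [351 269]
0.019 ring centre-TCP [0.0077 0.0008] 0.0227 323 [212 224] [351 269]
0.022 ring centre-TCP [0.0092 0.0012] 0.0221 323 [212 224] [351 269]
[ 0.41062519 -0.10331213  0.19902446]
shift [0.369 0.018 0.136] turn [0.    0.001 0.   ] j [-0.53 -0.23  2.04 -0.    1.33  0.81] f [ 0.  -0.1 -0.7] w 0.0625 p [ 0.4106 -0.1033  0.199 ] t 11.5
```

Run:
```python
from fit import *
c=capture("wrist"); s,p,R=tool(); V=c["image"].min(2)
V=c["image"].astype(int)
for col in (265,275,285,295): 
    r=V[205:262,col].min(1); print(col,[205+i for i in range(1,57) if abs(r[i]-r[i-1])>18][:8])
for dx in (-.003,0,.003):
  for h in (.019,.022): print(dx,h,np.round(proj(c,p+R[:,0]*(.032+dx)-R[:,2]*h),1), np.round(proj(c,p+R[:,0]*(.023+dx)-R[:,2]*(h+.014)),1))
```

```text
265 [220, 221, 228, 229, 252, 253, 254]
275 [216, 217, 224, 225, 226, 228, 251, 252]
285 [217, 218, 227, 228, 250, 251]
295 [219, 220, 227, 228, 229, 252, 253]
-0.003 0.019 [280.3 228.5] [280.2 263.5]
-0.003 0.022 [280.3 231. ] [280.1 267.1]
0 0.019 [280.3 221.6] [280.2 256.2]
0 0.022 [280.3 224. ] [280.1 259.7]
0.003 0.019 [280.3 214.6] [280.1 248.9]
0.003 0.022 [280.2 216.8] [280.1 252.2]
```

Ring and tin shift agree across both cameras: TCP target for the tin is (0.5044, -0.0869), home at TCP z ≈ 0.080.

```bash
python3 -m creep '[[0.03,0.001,0,0,0,0],[0.1,0.006,0,0,0,0],[0.2,0.012,0,0,0,0],[0.29,0.018,0.01,0,0,0],[0.35,0.018,0.08,0,0,0],[0.375,0.018,0.18,0,0,0],[0.38,0.018,0.25,0,0,0],[0.38,0.018,0.28,0,0,0],[0.38,0.018,0.28,0,0,0],[0.38,0.018,0.28,0,0,0]]'; python3 go.py 0.5044 -0.0869 0.103 -77.1
```

```text
clock: 12.55
eef_pos: [0.5048, -0.0866, 0.1297]
orientation: [0.994, 0.113, -0.0, 0.001]
wrist_force: [-0.4, 0.5, -1.4]
gripper_width: 0.0622
shift [-0.002  0.001  0.107] turn [0. 0. 0.] j [-0.41  0.1   1.87 -0.    1.17  0.94] f [-0.4  0.5 -1.4] w 0.0622 p [ 0.5048 -0.0866  0.1297] t 12.55
```

```bash
python3 -m creep '[[-0.002,0.001,0.03,0,0,0],[-0.002,0.001,0.07,0,0,0],[-0.002,0.001,0.11,0,0,0],[-0.002,0.001,0.13,0,0,0],[-0.002,0.001,0.15,0,0,0],[-0.002,0.001,0.16,0,0,0]]'; python3 go.py 0.5044 -0.0869 0.08 -77.1
```

```text
clock: 13.15
eef_pos: [0.504, -0.0869, 0.089]
orientation: [0.994, 0.113, -0.001, 0.0]
wrist_force: [-1.0, 0.4, -0.8]
gripper_width: 0.0623
shift [0.001 0.    0.036] turn [0.    0.001 0.   ] j [-0.41  0.16  1.9  -0.    1.09  0.94] f [-1.   0.4 -0.8] w 0.0623 p [ 0.504  -0.0869  0.089 ] t 13.15
```

Entered the mouth without contact; lower it fully home.

```bash
python3 -m creep '[[0,0,0.012,0,0,0],[0,0,0.022,0,0,0],[0,0,0.03,0,0,0],[0,0,0.034,0,0,0],[0,0,0.034,0,0,0]]'; python3 -m creep '[[0,0,0.004,0,0,0],[0,0,0.006,0,0,0]]';python3 -m creep '[[0,0,0.004,0,0,0],[0,0,0.004,0,0,0]]'
```

```text
clock: 13.65
eef_pos: [0.5041, -0.0869, 0.0805]
orientation: [0.994, 0.113, -0.0, 0.0]
wrist_force: [0.5, 0.3, -0.8]
gripper_width: 0.0622
clock: 13.85
eef_pos: [0.5046, -0.087, 0.0801]
orientation: [0.994, 0.113, -0.0, 0.0]
wrist_force: [-2.9, 0.7, 8.4]
gripper_width: 0.0625
clock: 14.05
eef_pos: [0.5049, -0.087, 0.0802]
orientation: [0.994, 0.113, -0.0, 0.0]
wrist_force: [-3.5, 1.6, 6.4]
gripper_width: 0.0623
```

Home at z 0.080 with an 8 N contact, as predicted. Release and rise clear.

```bash
python3 -m creep '[[0,0,0,0,0,0],[0,0,0,0,0,0],[0,0,0,0,0,0],[0,0,0,0,0,0]]' -1; python3 -m creep '[[0,0,-0.04,0,0,0],[0,0,-0.12,0,0,0],[0,0,-0.22,0,0,0],[-0.05,0,-0.32,0,0,0],[-0.1,0,-0.4,0,0,0],[-0.12,0,-0.4,0,0,0],[-0.12,0,-0.4,0,0,0]]';  python3 - <<'E'
from fit import *
c=capture("wrist"); im=c["image"]; cv2.imwrite("pics/w4.png",im[:,:,::-1])
u,v=map(int,proj(c,[.5038,-.087,.11])); print(u,v)
hsv=cv2.cvtColor(im,cv2.COLOR_RGB2HSV).astype(int);H,S,V=hsv[:,:,0],hsv[:,:,1],hsv[:,:,2]
roi=np.zeros(H.shape,bool);roi[max(v-80,0):v+70,u-70:u+70]=1
ell((S>100)&(H>100)&(H<130)&roi,.116,c)
ell((((V>165)&(S<50))|((S>100)&(H>100)&(H<130)))&roi,.102,c)
E
python3 go.py 0.5038 -0.087 0.121 -77.1
```

```text
clock: 14.45
eef_pos: [0.5048, -0.087, 0.0801]
orientation: [0.994, 0.113, -0.0, 0.0]
wrist_force: [-0.1, 0.5, 0.2]
gripper_width: 0.0852
clock: 15.15
eef_pos: [0.4754, -0.0937, 0.1803]
orientation: [0.994, 0.112, 0.0, 0.001]
wrist_force: [-0.0, 0.6, -0.2]
gripper_width: 0.0857
280 183
z 0.116 circle 0.5045 -0.0876 0.0227 ell [ 0.5045 -0.0876] [0.0445 0.0448] px [248 151] [315 216]
z 0.102 circle 0.5047 -0.0871 0.0322 ell [ 0.5052 -0.0867] [0.062  0.0629] px [236 134] [325 223]
shift [0.117 0.    0.234] turn [0. 0. 0.] j [-0.44 -0.03  1.9  -0.    1.27  0.9 ] f [ 0.6 -0.2 -0.5] w 0.0853 p [ 0.4752 -0.0934  0.1795] t 15.2
```

View pics/w4.png

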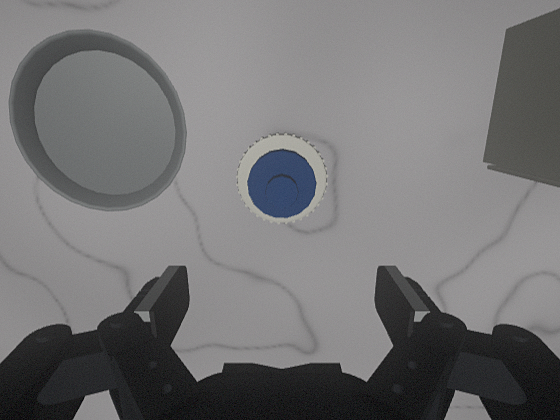

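The lids are seated: ring and cap radii match the seated heights, centre (0.5046, -0.0873), with the dish undisturbed. Now the knob.

```bash
python3 -m creep '[[0.06,0,0,0,0,0],[0.12,0,0,0,0,0],[0.12,0,0.08,0,0,0],[0.12,0,0.14,0,0,0],[0.12,0,0.18,0,0,0],[0.12,0,0.18,0,0,0]]' 0 30; python3 go.py 0.5046 -0.0873 0.1215 -77.1
```

```text
clock: 15.8
eef_pos: [0.5029, -0.0859, 0.1318]
orientation: [0.994, 0.113, -0.002, -0.001]
wrist_force: [-0.5, 0.4, -0.6]
gripper_width: 0.0427
shift [0.006 0.007 0.041] turn [-0.001  0.002  0.   ] j [-0.41  0.1   1.87 -0.    1.18  0.94] f [-0.5  0.4 -0.6] w 0.0427 p [ 0.5029 -0.0859  0.1318] t 15.8
```

```bash
python3 -m creep '[[0.006,0.006,0.02,-0.001,0.002,0],[0.006,0.006,0.04,-0.001,0.002,0],[0.006,0.006,0.04,-0.001,0.002,0],[0.006,0.006,0.04,-0.001,0.002,0]]'; python3 -m creep '[[0,0,0,0,0,0],[0,0,0,0,0,0],[0,0,0,0,0,0],[0,0,0,0,0,0],[0,0,0,0,0,0]]' 1 30
```

```text
clock: 16.2
eef_pos: [0.5048, -0.0871, 0.122]
orientation: [0.994, 0.113, -0.0, -0.0]
wrist_force: [-0.2, -0.0, -0.5]
gripper_width: 0.043
clock: 16.7
eef_pos: [0.5052, -0.0873, 0.1226]
orientation: [0.994, 0.113, 0.0, 0.0]
wrist_force: [0.1, 0.1, 4.2]
gripper_width: 0.0183
```

Knob gripped (18.3 mm, the same offset as on the ring). Lift straight up, gently at first.

```bash
python3 -m creep '[[0,0,-0.008,0,0,0],[0,0,-0.02,0,0,0],[0,0,-0.04,0,0,0],[0,0,-0.07,0,0,0],[0,0,-0.12,0,0,0],[0,0,-0.2,0,0,0],[0,0,-0.3,0,0,0],[0,0,-0.38,0,0,0],[0,0,-0.42,0,0,0],[0,0,-0.43,0,0,0],[0,0,-0.43,0,0,0],[0,0,-0.43,0,0,0]]'; python3 -m creep '[[0,0,0,0,0,0],[0,0,0,0,0,0]]'
python3 - <<'E'
from fit import *
c=capture("wrist"); a=c["image"]; b=capture("scene"); 
b2=cv2.resize(b["image"][110:310,180:390],(420,400))
cv2.imwrite("pics/z.png",np.hstack([cv2.resize(a,(373,280)),cv2.resize(b2,(294,280))])[:,:,::-1])
E
```

```text
clock: 17.9
eef_pos: [0.5045, -0.087, 0.2289]
orientation: [0.994, 0.113, -0.001, -0.0]
wrist_force: [0.1, -0.1, 0.0]
gripper_width: 0.0186
clock: 18.1
eef_pos: [0.5039, -0.0868, 0.2278]
orientation: [0.994, 0.113, -0.001, -0.001]
wrist_force: [-0.2, 0.1, 0.1]
gripper_width: 0.0183
```

View pics/z.png

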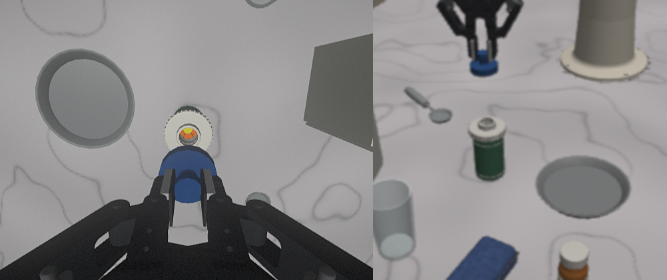

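The outer lid hangs level from the gripper, about 10 cm above the inner lid. The inner lid is seated in the tin, and the lozenges show through its opening. Handing in.

```bash
python3 -c "
from station import *
print(finish_job())"
```

```text
the job is handed in; nothing more can be done
None
```

The job is done and handed in at about 18 s on the robot's clock; no verdict came back.

- **Bin:** I pushed it to its firm stop with about 11 N. The panel edge and the tab then matched their computed shut positions within a few pixels in the enlarged crops, so I take the tab as down behind the rim. I did not look at the bin again after that.
- **Lids:** I took both lids together by the fluted ring and lowered them into the tin. They came home at the predicted height (8 N contact) before I let go. The ring and cap radii then matched the seated heights.
- **Outer lid:** I took it by the knob and lifted it 106 mm. In the last pictures it hangs level over the tin, the inner lid sits in the tin with lozenges showing through its opening, and the tin and dish are standing. I did not re-measure the bystanders, but nothing in the pictures looked disturbed.

The highest sampled wrist force was about 14 N, read at the end of each move. No final check failed or disagreed. One attempt to fit the held ring's offset gave an implausible radius (23 mm instead of 32). I discarded it and used edge positions and the two cameras' agreeing shift instead. I viewed 12 pictures, two past the budget.

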